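Raise the telescoping work lamp by one hole

ROBOT

A 7-joint arm with a two-finger parallel gripper is mounted at the origin on the work surface. World frame = base frame: x ahead of the robot, y to its left, z up, the work surface at z = 0. Lengths are in m, angles in degrees, forces in N, time in s.
With the tool pointing down it reaches from about 0.425 to 0.875 m from the base axis. Payload 9.9 kg.
Tool frame: the origin (TCP) lies midway between the tips of the shut fingers; the grasp point (between the pads) lies 19 mm behind it (r.grasp_offset is the distance from the TCP to the grasp point, in m); z points along the fingers, y is the direction in which the jaws open and shut (so a half turn about z gives the same grasp; the last joint's range is limited). The gripper opens to 85 mm and grips with 20 to 120 N. Pads are 22 mm wide; open, the fingers measure 114 mm over their backs; the gripper's body (76 mm by 85 mm) begins 54 mm behind the grasp point. The pads swing forward as they close: fully open they stand 13 mm farther back than shut.
Start: joints at [-75.905, 32.985, 1.427, 82.34, -0.859, 64.687, -3.237], TCP at [0.219, 0.639, 0.231] pointing down, gripper open.
Joint ranges: [-157.87, 157.87], [-19.46, 123.44], [-87.15, 90], [11.01, 140.99], [-62.26, 242.26], [9.8, 113.94], [-161.44, 161.44]. Speed limits (degrees/s): [127.2, 127.2, 172.46, 172.46, 180, 180, 180].

INTERFACE

Orientations are given as [roll, pitch, yaw] about the fixed x, y, z axes, in that order (R = Rz(yaw) Ry(pitch) Rx(roll)).
In Python, from rig import r gives the robot as it stands.
- The arm moves only by the shell command python3 -m crank 'ROWS' [FORCE]. ROWS is JSON, a list that holds one entry, the list of rows, each a list of 7 numbers: the gripper's target within -1 to 1 (fully open at 1, half-way at 0, shut at -1), then the shift along the world's x, y, z in cm, then the turn, a rotation vector about the world's x, y, z in degrees. In form: [[[fingers, tx, ty, tz, rx, ry, rz], ...]]. A call has 1 to 5 rows; each row is the pose to reach, as a shift and turn from the pose commanded when the call began; what a row does not reach only later rows make up. A row lasts 1/8 s, in which the tool goes at most 62.5 mm and 10.7 degrees, less where a joint would pass 70% of its speed; a pose out of reach is approached as far as the arm can. A call with a gripper value outside its range is refused whole. The fingers move at their own pace and stop on an object; FORCE is the grip in N (left out, the last holds). Time passes only in rows, so rows that repeat a pose let the fingers close. It gives the time, the measured TCP pose, the force and the opening at its end, in the units of the state.
- r.observe(): the state, without advancing time (a new reading comes with each control period).
- r.camera(name): name is "scene" or "top" or "wrist"; returns the picture (420x560x3 uint8, red, green, blue); there is no depth.
- r.get_calibration(name): a dict with "intrinsics" (3x3 intrinsics, pixels), "world_to_cam" (4x4, takes a point from world to camera coordinates); the wrist camera has in their place "T_tool_cam" (4x4, takes a point from camera to tool coordinates, whose origin is the TCP and whose axes are the flange's). Camera axes: x right, y down, z forward; pixel columns grow to the right and rows downward; lengths in m; the calibration is good to about 2 mm. The wrist camera is an equidistant fisheye: a pixel r from the principal point sees the ray r / f radians off the axis. A picture is of the moment at which its call begins: read the wrist's pose just before it. get_calibration takes no time and is no camera call.
- r.hand_in(): hands the job in, once; it reports no verdict.
Trained networks look in the newest picture that a camera, given by its name, has taken for a name from the list of things; names that differ only in an ending like _2 or _b are one class to them, and where a whole thing is asked for, a point or a joint stands for the part that bears it (a point fixed in the world has none). Each returns a list of dicts, best first, with "score" (0 to 1); they miss things now and then, are a little off and sometimes report something else, mostly with a low value. They report only what shows in the picture. A call takes as long as a camera call.
- r.find_in(query, camera): "rect" ([left, top, right, bottom] in pixels, round what is visible of it).
- r.place_of(query, camera): "pixel" ([column, row] in pixels: a listed point, or the origin of a listed thing).
The state is a dict: "clock": time; "qpos": joint angles; "dq": joint speeds; "tau": joint torques, N m; "tool_pos": TCP position; "tool_rot": TCP orientation; "contact_force": force on the tool from outside, world axes, zero at the start; "torque": the same for the moment, N m; "opening": finger opening in m.
Only numpy, scipy, OpenCV 4.12 (cv2) and the standard library are available. Lean on these libraries where they do the work, as an engineer would, in place of code of your own. Each camera call takes 0.05 s, during which the arm holds its last target. There are 200 camera calls.

TASK

The LED work lamp over the circuit board stands too low. Pinch in the two orange snap buttons on either side of its sloping tube until they are flush, slide the silver sleeve with the lamp panel up the slope to the next hole, so that both buttons spring out again there, then let go. Leave the other things on the bench where they are.

Things in the scene. Friction and masses are not known exactly. Their poses are not given: they have to be found in the camera images.
- pinch (a point): Point on the lamp's sloping tube midway between the two orange buttons, on the tube's centre line, 177 mm above the bench; fixed. y axis: along the tube, up the slope (35 degrees above level). x axis: level, square to the tube, along the line through both buttons. z axis: square to the tube on its upper side, 35 degrees from vertical. A tool pointing along -z here has clear room.
- stand: Lamp stand, fixed to the bench: round dark base 130 mm across, with a post to a joint 85 mm up, from which a fixed dark square tube (20 mm) slopes up at 35 degrees towards this body's +y. The buttons are 160 mm along the tube from the joint. Origin at the centre of the base's underside.
- sleeve_mark (a point): Point on the silver sleeve's centre line that lies at pinch at the start and moves with the sleeve; same axes. The sleeve is a square tube 28 mm across and 210 mm long (105 mm either way from here). Both side faces have holes 40 mm apart: one here, one 40 mm further up, two further down (40 and 80 mm).
- panel (a point): Centre of the face of the lamp panel, which is carried by the sleeve's upper end: 150 mm wide, 145 mm high, 14 mm thick, standing square to the sleeve on its upper side, 105 mm up the slope from the buttons at the start, reaching 131 mm from the centre line. Leaning back with the slope it overhangs the buttons: a tool pointing straight down there hits it. Same axes as pinch.
- sleeve (a joint): How far the sleeve has been slid up the tube, m: 0 at the start, 0.040 at the next hole up (the wanted one), 0.080 at the one after; range -0.045 to 0.085. The locked sleeve has about 1.5 mm of play. Sleeve and lamp weigh about 0.35 kg; friction of about 3.5 N holds them where they are left.
- button_far (a joint): Press of the button on the +x side of pinch, m: 0 fully out, 0.0042 flush with the sleeve. Button 11 mm in diameter, 4 mm proud (36 mm over both), on the fixed inner tube; its spring takes about 4 N when flush. With both at 0.0035 or more the sleeve is free. The sleeve's wall then covers and holds them in; at the next hole they spring out and lock.
- button_near (a joint): The same for the button on the -x side of pinch.
- board: Bystander: green circuit board, 90 x 120 mm, parts up to 19 mm high, lying under the lamp. Origin at the centre of its underside.
- screwdriver: Bystander: red-handled screwdriver, 170 mm long, lying beside the board. Origin at its underside.
- speaker: Bystander: wooden loudspeaker, 120 x 110 x 170 mm high. Origin at the centre of its underside.
- tray: Bystander: blue tool tray 130 x 220 mm with a bow handle, 127 mm high. Origin at the centre of its underside.
- spool: Bystander: metal spool, 56 mm in diameter, 45 mm high. Origin at the centre of its underside.
- mug: Bystander: blue mug, 80 mm in diameter, 95 mm high. Origin at the centre of its underside.
- meter: Bystander: yellow hand meter lying flat, 85 x 75 x 39 mm. Origin at the centre of its underside.

How it is judged (in metres and radians):
On the way:
1. both snap buttons are pressed in flush while the sleeve is still at its first hole (value of joint each of button_far, button_near above 0.003 m and value of joint sleeve between -0.01 and 0.01 m).
At the end, for the whole second after the job is handed in: The sleeve is 40 mm (within 4 mm) up the tube from where it was, both buttons stand out again (within 1 mm of fully out) through the next hole, and the lamp is at rest and released (value of joint sleeve between 0.036 and 0.044 m and value of joint each of button_far, button_near below 0.001 m and velocity of joint sleeve between -0.01 and 0.01 m/s); the robot touches nothing.
It fails at once if the circuit board or the screwdriver is moved more than 30 mm (distance of any of board, screwdriver from where it was at the start of the episode above 0.03 m).
It fails at once if another thing on the bench is moved more than 30 mm (distance of any of speaker, tray, spool, mug, meter from where it was at the start of the episode above 0.03 m).
It also fails if it takes over 32 s, if anything falls off the work surface, if the arm or the gripper's body presses on something with over 40 N, if the wrist force passes 120 N, or if a joint passes its speed limit or range.

## Working session

There is one attempt and no reset: what is moved stays moved. The work goes in short steps, Python scripts to look and compute and a shell command to move; the robot and the scene stay as the last step left them, time stands still between calls to the robot, and variables do not carry over. Pictures are saved under pics/ and viewed, about 8 in all and at most 12, crops included, and the job is handed in when it is done.

```bash
mkdir -p pics
python3 - <<'E'
from rig import r
import cv2,numpy as np
o=r.observe();print(o)
ims=[]
for c in("scene","top"):
    im=r.camera(c);cv2.imwrite(f"pics/{c}0.png",im[:,:,::-1])
    k=r.get_calibration(c);print(c,np.round(k["intrinsics"],1).tolist(),np.round(k["world_to_cam"],3).tolist())
    for q in("pinch","stand","sleeve_mark","panel","button_far","button_near"):
        for f in (r.place_of,r.find_in):
            try:print(q,f.__name__,f(q,c)[:2])
            except Exception as e:print(q,e)
print(r.get_calibration("wrist"))
E
```

```text
{'clock': 0.0, 'qpos': array([-75.90752019,  33.03155957,   1.42307677,  82.38572048,
        -0.85876357,  64.68604048,  -3.23765716]), 'dq': array([ 0.03750433,  0.07800448, -0.05974762,  0.02975951,  0.0138888 ,
       -0.08007717, -0.11476078]), 'tau': array([ 1.86574954e-05, -7.65733480e+01,  2.25033380e+00, -2.85974211e+01,
        1.54759304e-02,  1.21927267e-02, -8.04595004e-06]), 'tool_pos': array([0.21842613, 0.638213  , 0.23045981]), 'tool_rot': array([-1.79907396e+02,  5.19977122e-03,  1.61108262e+02]), 'contact_force': array([ 0.09926592, -0.46251163, -0.08265142]), 'torque': array([-0.01457954,  0.00025091,  0.01687699]), 'opening': 0.0851295711493715}
scene [[431.1, 0.0, 276.9], [0.0, 431.1, 209.7], [0.0, 0.0, 1.0]] [[-0.268, 0.963, -0.008, 0.15], [0.811, 0.221, -0.542, -0.31], [-0.521, -0.152, -0.84, 1.747], [0.0, 0.0, 0.0, 1.0]]
pinch call [{'pixel': [246.5, 225.2], 'score': 0.9}]
pinch call [{'rect': [214.7, 174.8, 288.0, 249.7], 'score': 0.85}, {'rect': [162.9, 193.5, 182.9, 214.8], 'score': 0.66}]
stand call [{'pixel': [217.2, 240.7], 'score': 0.69}]
stand call [{
[... 1685 characters left out ...]
river, sleeve_mark, speaker, spool, stand, tray
button_near call [{'rect': [276.7, 130.4, 352.9, 199.6], 'score': 0.43}, {'rect': [417.7, 244.0, 460.8, 271.8], 'score': 0.3}]
{'intrinsics': array([[325.1922621 ,   0.        , 279.47497986],
       [  0.        , 325.1922621 , 203.9017839 ],
       [  0.        ,   0.        ,   1.        ]]), 'T_tool_cam': array([[ 2.42581725e-04, -9.44982790e-01, -3.27119960e-01,
         8.44705857e-02],
       [ 9.99999848e-01,  3.90918396e-04, -3.87715468e-04,
         3.42955859e-04],
       [ 4.94261655e-04, -3.27119817e-01,  9.44982741e-01,
        -1.42914377e-01],
       [ 0.00000000e+00,  0.00000000e+00,  0.00000000e+00,
         1.00000000e+00]])}
```

```bash
cat > h.py <<'E'
import numpy as np,cv2
from rig import r
from scipy.spatial.transform import Rotation as R
def ray(c,p):
    k=r.get_calibration(c);K=np.array(k["intrinsics"]);T=np.array(k["world_to_cam"])
    d=T[:3,:3].T@np.linalg.solve(K,[p[0],p[1],1]);return -T[:3,:3].T@T[:3,3],d/np.linalg.norm(d)
def atz(c,p,z):
    o,d=ray(c,p);return o+d*(z-o[2])/d[2]
def tri(*rays):
    A=sum(np.eye(3)-np.outer(d,d) for o,d in rays);b=sum((np.eye(3)-np.outer(d,d))@o for o,d in rays)
    return np.linalg.solve(A,b)
def wray(p,pos,rot):
    k=r.get_calibration("wrist");K=k["intrinsics"];T=k["T_tool_cam"]
    u=np.array([p[0]-K[0,2],p[1]-K[1,2]]);n=np.linalg.norm(u);t=n/K[0,0]
    d=np.r_[np.sin(t)*u/n,np.cos(t)];Q=R.from_euler("xyz",rot,degrees=True).as_matrix()
    return pos+Q@T[:3,3],Q@T[:3,:3]@d
E
python3 - <<'E'
from h import *
for n,a,b in(("pinch",(246.5,225.2),(318.7,175.1)),("mark",(249.2,226.5),(318.9,173.9)),("stand",(217.2,240.7),(360.1,192.2)),("panel",(260.3,210.9),(302.2,165.1))):
    z={"stand":0}.get(n,.177)
    print(n,tri(ray("scene",a),ray("top",b)).round(3),atz("top",b,z).round(3),atz("scene",a,z).round(3))
a=cv2.imread("pics/scene0.png")[120:330,100:380];b=cv2.imread("pics/top0.png")[80:290,200:480]
cv2.imwrite("pics/v1.png",np.hstack([cv2.resize(a,(400,300),interpolation=3),cv2.resize(b,(400,300),interpolation=3)]))
E
```

```text
pinch [ 0.589 -0.08   0.189] [ 0.59  -0.077  0.177] [ 0.583 -0.088  0.177]
mark [ 0.591 -0.076  0.188] [ 0.593 -0.077  0.177] [ 0.585 -0.078  0.177]
stand [ 0.574 -0.209  0.006] [ 0.575 -0.211  0.   ] [ 0.571 -0.21   0.   ]
panel [ 0.591 -0.032  0.293] [ 0.617 -0.033  0.177] [ 0.522 -0.062  0.177]
```

View pics/v1.png

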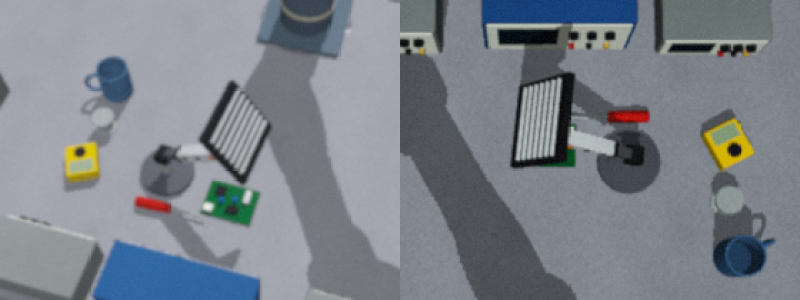

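```bash
cat >> h.py <<'E'
def frame(az,tilt=35):
    "pinch-like axes: az = heading of horizontal slope direction (deg)"
    h=np.array([np.cos(np.radians(az)),np.sin(np.radians(az)),0]);u=np.array([0,0,1.]);c,s=np.cos(np.radians(tilt)),np.sin(np.radians(tilt))
    y=c*h+s*u;z=-s*h+c*u;return np.c_[np.cross(y,z),y,z]
def toolR(az,tilt):
    F=frame(az,tilt);return np.c_[F[:,1],F[:,0],-F[:,2]]   # camera up-slope
def go(pos,Rm):
    o=r.observe();Q=R.from_euler("xyz",o["tool_rot"],degrees=True)
    d=(R.from_matrix(Rm)*Q.inv()).as_rotvec(degrees=True)
    print("shift cm",((np.array(pos)-o["tool_pos"])*100).round(1),"turn",d.round(1))
E
python3 - <<'E'
from h import *
print(R.from_matrix(toolR(82.5,40)).as_euler("xyz",degrees=True))
go((.45,.3,.45),toolR(82.5,40)); go((.56,-.20,.42),toolR(82.5,40))
go((.45,.3,.45),toolR(110,5))
E
```

```text
[180.  -40.   82.5]
shift cm [ 23.1 -33.9  21.9] turn [ 36.7  22.8 -75.2]
shift cm [ 34.1 -83.9  18.9] turn [ 36.7  22.8 -75.2]
shift cm [ 23.1 -33.9  21.9] turn [  3.6   3.7 -51.1]
```

```bash
python3 -m crank '[[[1,2,-3,5,0,0,-8],[1,6,-8,10,1,1,-17],[1,11,-14,15,2,2,-27],[1,16,-20,20,3,3,-37],[1,20,-26,22,3.6,3.7,-46]]]'
python3 - <<'E'
from h import *
go((.56,-.20,.42),toolR(82.5,40))
E
```

```text
clock: 1.72
tool_pos: [0.3711, 0.4427, 0.4159]
tool_rot: [179.7, -5.1, 114.8]
contact_force: [0.8, 1.3, -0.8]
opening: 0.0854
shift cm [ 18.9 -64.3   0.4] turn [ 34.9   5.6 -31.2]
```

```bash
python3 -m crank '[[[1,3,-6,0,5,1,-5],[1,6,-12,0,11,2,-10],[1,9,-18,0,17,3,-15],[1,12,-24,0,23,4,-20],[1,14,-30,0,28,5,-25]]]'
python3 - <<'E'
from h import *
go((.56,-.20,.42),toolR(82.5,40));print(r.observe()["qpos"].round(0))
E
```

```text
clock: 2.35
tool_pos: [0.5043, 0.1596, 0.4149]
tool_rot: [178.4, -33.4, 89.9]
contact_force: [2.0, 0.7, -0.2]
opening: 0.0855
shift cm [  5.6 -36.    0.5] turn [ 6.7  0.8 -6.4]
[-22.  13.  27.  97. -41.  76.  16.]
```

```bash
python3 -m crank '[[[1,1,-6,1,2,0,-2],[1,2,-12,1.5,4,0,-4],[1,3,-18,1.5,6,1,-6],[1,4,-24,1.5,7,1,-6],[1,5,-30,1.5,7,1,-6]]]';python3 -m crank '[[[1,1,-6,-2,0,0,0],[1,1,-6,-5,0,0,0],[1,1,-6,-5,0,0,0]]]'
python3 - <<'E'
from h import *
o=r.observe();im=r.camera("wrist");cv2.imwrite("pics/w1.png",im[:,:,::-1])
print(o["tool_pos"],o["tool_rot"],o["qpos"].round(0))
for q in("pinch","sleeve_mark"):
    for d in r.place_of(q,"wrist")[:2]:
        O,D=wray(d["pixel"],o["tool_pos"],o["tool_rot"]);print(q,d,(O+D*(.177-O[2])/D[2]).round(4))
E
```

```text
clock: 2.98
tool_pos: [0.5535, -0.1403, 0.429]
tool_rot: [-179.7, -40.2, 82.9]
contact_force: [0.4, -0.0, 0.2]
opening: 0.0857
clock: 3.35
tool_pos: [0.5632, -0.1983, 0.3771]
tool_rot: [-179.4, -40.2, 82.6]
contact_force: [0.5, 0.6, 0.1]
opening: 0.0853
[ 0.56322133 -0.19826943  0.37714272] [-179.3567063   -40.23617087   82.6483472 ] [ 17.  35.  33.  75. -48. 104.  44.]
pinch {'pixel': [285.7, 200.4], 'score': 0.75} [ 0.5832 -0.0821  0.177 ]
sleeve_mark {'pixel': [287.3, 197.9], 'score': 0.91} [ 0.5855 -0.0791  0.177 ]
```

View pics/w1.png

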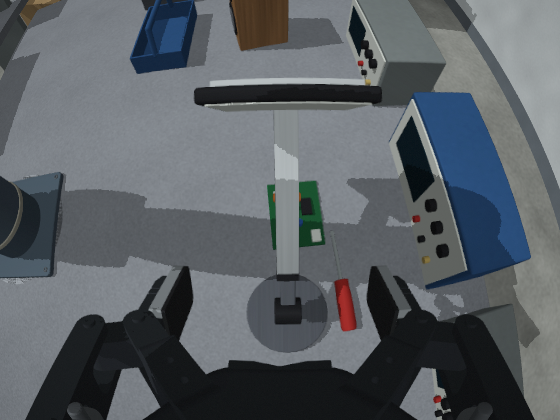

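Run:
```python
from h import *
im=cv2.imread("pics/w1.png");hsv=cv2.cvtColor(im,cv2.COLOR_BGR2HSV)
c=im[100:290,240:340];cv2.imwrite("pics/v2.png",cv2.resize(c,None,fx=3.1,fy=3.1,interpolation=2))
m=cv2.inRange(hsv,(5,120,120),(20,255,255))[100:290,240:340];n,l,s,ce=cv2.connectedComponentsWithStats(m)
print([(s[i,4],(ce[i]+[240,100]).round(1)) for i in range(1,n)])
g=cv2.cvtColor(im,cv2.COLOR_BGR2GRAY).astype(int)
for row in(120,140,160,230,255,270):print(row,g[row,266:308].tolist())
```

```text
[(np.int32(8), array([299.8, 196.1])), (np.int32(12), array([273.6, 197. ]))]
120 [138, 137, 135, 136, 137, 137, 136, 121, 129, 139, 140, 140, 139, 136, 138, 138, 138, 137, 137, 136, 138, 139, 138, 138, 138, 138, 139, 139, 141, 139, 139, 136, 133, 136, 138, 138, 138, 138, 138, 139, 140, 139]
140 [136, 135, 133, 134, 135, 133, 132, 135, 125, 139, 139, 140, 140, 138, 137, 138, 137, 137, 137, 136, 137, 138, 138, 138, 138, 137, 138, 139, 141, 139, 139, 137, 132, 134, 134, 134, 134, 135, 136, 133, 133, 133]
160 [131, 130, 132, 131, 133, 132, 131, 132, 125, 179, 180, 181, 182, 181, 180, 179, 179, 179, 180, 179, 178, 179, 179, 179, 179, 177, 178, 180, 181, 180, 179, 178, 136, 135, 134, 133, 134, 132, 131, 131, 131, 129]
230 [94, 94, 92, 91, 92, 56, 41, 42, 41, 47, 134, 138, 140, 139, 138, 137, 138, 141, 142, 141, 140, 138, 138, 138, 137, 136, 137, 140, 141, 141, 140, 139, 129, 40, 42, 41, 41, 43, 43, 42, 41, 43]
255 [95, 95, 96, 94, 94, 94, 95, 96, 96, 95, 106, 133, 137, 137, 135, 133, 135, 138, 139, 139, 138, 136, 135, 135, 133, 133, 133, 136, 138, 137, 137, 137, 125, 89, 95, 94, 95, 92, 94, 96, 95, 96]
270 [94, 96, 96, 96, 97, 95, 94, 95, 95, 97, 77, 130, 135, 136, 133, 131, 133, 135, 138, 137, 136, 135, 133, 133, 132, 132, 133, 135, 135, 135, 135, 134, 119, 88, 94, 92, 92, 93, 94, 97, 97, 97]
```

View pics/v2.png

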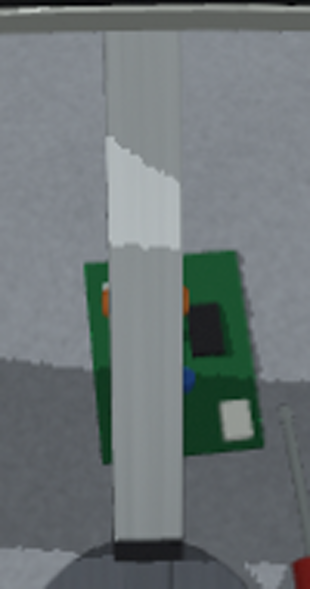

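Run:
```python
from h import *
o=r.observe();p,q=o["tool_pos"],o["tool_rot"];print(p,q)
f=lambda px:wray(px,p,q)
def zat(px,z): O,D=f(px);return O+D*(z-O[2])/D[2]
a,b=zat((273.6,197),.177),zat((299.8,196.1),.177);P=(a+b)/2;print(a,b,P,np.linalg.norm(a-b))
az=82.6
for i in range(4):
    F=frame(az);n=F[:,2];P0=P+.014*n
    def pl(px): O,D=f(px);return O+D*((P0-O)@n)/(D@n)
    A,B=pl((286.1,120)),pl((287.3,270));az=np.degrees(np.arctan2(*(A-B)[1::-1]))
    w=pl((275,160))-pl((298,160));print(az,A,B,np.linalg.norm(w),(F.T@(A-P))[:2],(F.T@(B-P))[:2])
F=frame(az)
e,g=pl((286,108)),pl((287.5,275)) 
print("ends y",(F.T@(e-P)),(F.T@(g-P)))
```

```text
[ 0.56373287 -0.19745328  0.38073014] [-179.78582145  -40.12372426   83.06357714]
[ 0.57060447 -0.07423663  0.177     ] [ 0.60255384 -0.07686294  0.177     ] [ 0.58657915 -0.07554979  0.177     ] 0.03205713297166631
84.01176200130794 [ 0.59343306 -0.00818259  0.2414871 ] [ 0.57767206 -0.1584352   0.13573396] 0.026510241529820965 [-0.00187978  0.09243575] [ 0.00184237 -0.09193921]
84.0120232092802 [ 0.59343177 -0.00819114  0.24149909] [ 0.57767257 -0.15843316  0.13572135] 0.02651722785467822 [-0.00021192  0.09245665] [-0.00021123 -0.09196121]
84.01202320928914 [ 0.59343177 -0.00819114  0.24149909] [ 0.57767257 -0.15843316  0.13572135] 0.026517229713294996 [-0.00021161  0.09245666] [-0.00021161 -0.09196121]
84.01202320928914 [ 0.59343177 -0.00819114  0.24149909] [ 0.57767257 -0.15843316  0.13572135] 0.02651722971329499 [-0.00021161  0.09245666] [-0.00021161 -0.09196121]
ends y [-0.00016399  0.10625558  0.014     ] [ 1.54793972e-05 -9.90845037e-02  1.40000000e-02]
```

```bash
cat >> h.py <<'E'
P=np.array([.5866,-.0755,.177]);AZ=84.
E
python3 - <<'E'
from h import *
n=frame(AZ,40)[:,2]
for d in(.1,.05,-.022): go(P+d*n,toolR(AZ,40))
o=r.observe();print(frame(AZ).T@(o["tool_pos"]-P),frame(AZ)[:,1])
E
```

```text
shift cm [  1.6   5.8 -12.7] turn [-0.1 -0.1  0.8]
shift cm [  2.    9.  -16.5] turn [-0.1 -0.1  0.8]
shift cm [  2.4  13.6 -22.1] turn [-0.1 -0.1  0.8]
[-0.00999427  0.01554579  0.2378233 ] [0.0856247  0.81466464 0.57357644]
```

```bash
python3 -m crank '[[[1,0.5,2,-4,0,0,0.8],[1,1,4,-8,0,0,0.8],[1,1.6,5.8,-12.7,0,0,0.8],[1,1.9,8.5,-15.5,0,0,0.8],[1,1.9,8.5,-15.5,0,0,0.8]]]'
python3 - <<'E'
from h import *
o=r.observe();im=r.camera("wrist");cv2.imwrite("pics/w2.png",im[:,:,::-1])
o2=r.observe();print(o["tool_pos"],o2["tool_pos"],o["tool_rot"],o["qpos"].round(0))
hsv=cv2.cvtColor(im,cv2.COLOR_RGB2HSV);m=cv2.inRange(hsv,(5,120,120),(20,255,255))[120:330,220:350];n,l,s,ce=cv2.connectedComponentsWithStats(m)
for i in range(1,n):
    c=ce[i]+[220,120];O,D=wray(c,o["tool_pos"],o["tool_rot"]);print(s[i,4],c.round(1),(O+D*(.177-O[2])/D[2]).round(4))
E
```

```text
clock: 4.12
tool_pos: [0.5827, -0.1094, 0.2242]
tool_rot: [-179.6, -40.3, 83.9]
contact_force: [0.3, 0.3, 1.0]
opening: 0.0852
[ 0.58265907 -0.10938849  0.22420099] [ 0.58294202 -0.11159782  0.22534132] [-179.58742039  -40.28181607   83.92766123] [ 10.  40.  30.  93. -52.  85.  53.]
21 [254.5 234.6] [ 0.5688 -0.0758  0.177 ]
18 [301.3 235.5] [ 0.6002 -0.0797  0.177 ]
```

View pics/w2.png

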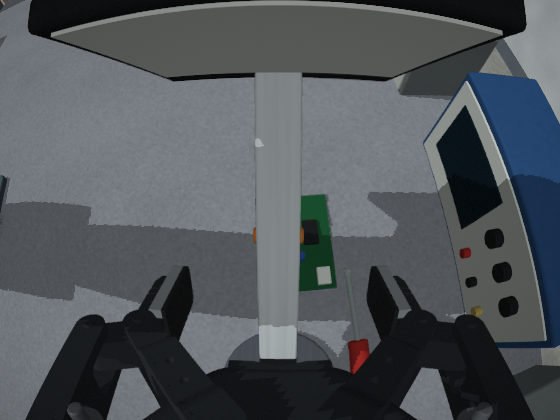

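```bash
sed -i 's/^P=.*/P=np.array([.585,-.0772,.177]);AZ=84./' h.py
python3 - <<'E'
from h import *
n=frame(AZ,40)[:,2]
go(P-.022*n,toolR(AZ,40))
o=r.observe();print(frame(AZ,40).T@(o["tool_pos"]-P),o["tool_pos"])
E
```

```text
shift cm [ 0.4  4.8 -6.5] turn [-0.2 -0.2 -0.1]
[0.00154884 0.0047025  0.05915924] [ 0.58294202 -0.11159782  0.22534132]
```

```bash
python3 -m crank '[[[1,0.1,1.6,-2.2,0,0,0],[1,0.2,3.2,-4.3,0,0,0],[1,0.4,4.8,-6.5,0,0,0],[1,0.4,4.8,-6.5,0,0,0]]]'
python3 - <<'E'
from h import *
n=frame(AZ,40)[:,2]
go(P-.022*n,toolR(AZ,40))
o=r.observe();print((frame(AZ,40).T@(o["tool_pos"]-P)).round(4),o["qpos"].round(0))
im=r.camera("wrist");cv2.imwrite("pics/w3.png",im[:,:,::-1])
E
```

```text
clock: 4.68
tool_pos: [0.5868, -0.0646, 0.16]
tool_rot: [-179.7, -40.2, 83.8]
contact_force: [-0.3, -1.1, 0.2]
opening: 0.0856
shift cm [-0.   0.1  0. ] turn [-0.2 -0.2 -0. ]
[ 0.0005 -0.0012 -0.0212] [  7.  42.  28.  99. -56.  77.  57.]
```

View pics/w3.png

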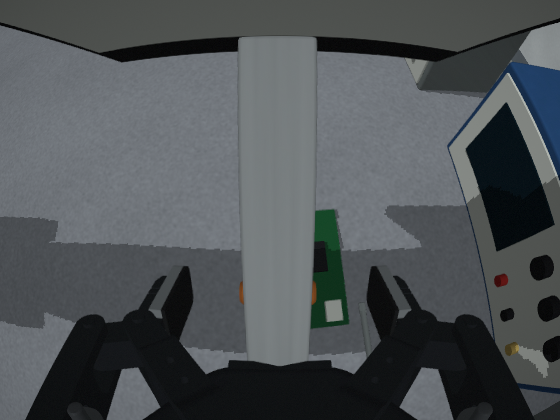

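```bash
python3 - <<'E'
from h import *
o=r.observe()
O,D=wray((277.5,292),o["tool_pos"],o["tool_rot"]);X=O+D*(.177-O[2])/D[2];print(X)
Q=R.from_euler("xyz",o["tool_rot"],degrees=True).as_matrix();print("pinch in tool",Q.T@(X-o["tool_pos"]))
E
python3 -m crank '[[[0.3,-0.1,0,0,0,0,0],[0,-0.1,0,0,0,0,0],[-0.1,-0.1,0,0,0,0,0]]]' 40
python3 - <<'E'
from h import *
im=r.camera("wrist");cv2.imwrite("pics/w4.png",im[180:400,130:430,::-1])
E
```

```text
[ 0.58482406 -0.07862878  0.177     ]
pinch in tool [ 0.00068673 -0.00091834 -0.02078588]
clock: 5.1
tool_pos: [0.5856, -0.0658, 0.1597]
tool_rot: [-179.7, -40.1, 83.7]
contact_force: [-0.7, 0.5, 0.2]
opening: 0.0384
```

View pics/w4.png

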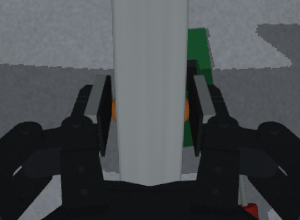

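```bash
python3 -m crank '[[[-0.5,0,0,0,0,0,0],[-1,0,0,0,0,0,0],[-1,0,0,0,0,0,0],[-1,0,0,0,0,0,0],[-1,0,0,0,0,0,0]]]' 40
python3 - <<'E'
from h import *
o=r.observe();print(o["opening"],o["contact_force"],o["torque"])
im=r.camera("wrist");cv2.imwrite("pics/w5.png",im[180:400,130:430,::-1])
E
```

```text
clock: 5.78
tool_pos: [0.5859, -0.0657, 0.1596]
tool_rot: [-179.7, -40.1, 83.7]
contact_force: [0.9, -3.3, 5.6]
opening: 0.0279
0.02786357556866808 [ 0.91912249 -3.27677238  5.56452332] [-0.53271254 -0.3053222  -0.22926251]
```

View pics/w5.png

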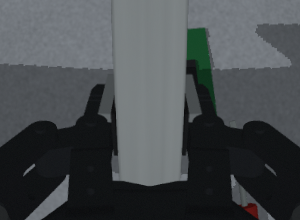

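```bash
python3 -m crank '[[[-1,0.07,0.65,0.46,0,0,0],[-1,0.14,1.3,0.92,0,0,0],[-1,0.21,1.96,1.38,0,0,0],[-1,0.26,2.45,1.72,0,0,0],[-1,0.29,2.8,1.95,0,0,0]]]'
python3 - <<'E'
from h import *
o=r.observe();print(o["opening"],(frame(AZ).T@(o["tool_pos"]-[.5859,-.0657,.1596])).round(4),(frame(AZ).T@o["contact_force"]).round(1))
E
```

```text
clock: 6.45
tool_pos: [0.5887, -0.0398, 0.1778]
tool_rot: [-179.7, -39.9, 83.6]
contact_force: [1.8, -11.0, -2.0]
opening: 0.0274
0.02740398211834183 [ 0.0001  0.0317 -0.    ] [ 2.9 -9.9  4.6]
```

```bash
python3 -m crank '[[[-1,0.02,0.16,0.11,0,0,0],[-1,0.03,0.33,0.23,0,0,0],[-1,0.05,0.49,0.34,0,0,0],[-1,0.06,0.57,0.4,0,0,0],[-1,0.06,0.57,0.4,0,0,0]]]'
python3 - <<'E'
from h import *
o=r.observe();print(o["opening"],(frame(AZ).T@(o["tool_pos"]-[.5859,-.0657,.1596])).round(4),(frame(AZ).T@o["contact_force"]).round(1))
im=r.camera("wrist");cv2.imwrite("pics/w6.png",im[180:400,130:430,::-1])
E
```

```text
clock: 7.08
tool_pos: [0.5894, -0.0334, 0.1823]
tool_rot: [-179.7, -40.0, 83.7]
contact_force: [1.0, -7.4, 1.3]
opening: 0.0279
0.027868534627866134 [ 0.0001  0.0397 -0.    ] [ 1.8 -5.2  5.2]
```

View pics/w6.png

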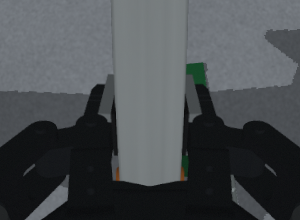

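```bash
python3 -m crank '[[[-1,0.01,0.12,0.09,0,0,0],[-1,0.02,0.24,0.17,0,0,0],[-1,0.02,0.24,0.17,0,0,0]]]'
python3 - <<'E'
from h import *
o=r.observe();print(o["opening"],(frame(AZ).T@(o["tool_pos"]-[.5859,-.0657,.1596])).round(4),(frame(AZ).T@o["contact_force"]).round(1))
E
```

```text
clock: 7.5
tool_pos: [0.5896, -0.0319, 0.1834]
tool_rot: [-179.7, -39.9, 83.6]
contact_force: [1.3, -9.3, -2.2]
opening: 0.0274
0.027374514458823915 [ 0.0001  0.0415 -0.    ] [ 2.3 -8.7  3.4]
```

```bash
python3 -m crank '[[[-1,-0.02,-0.16,-0.11,0,0,0],[-1,-0.04,-0.33,-0.23,0,0,0],[-1,-0.04,-0.41,-0.29,0,0,0],[-1,-0.04,-0.41,-0.29,0,0,0]]]'
python3 - <<'E'
from h import *
o=r.observe();print(o["opening"],(frame(AZ).T@(o["tool_pos"]-[.5859,-.0657,.1596])).round(4),(frame(AZ).T@o["contact_force"]).round(1))
E
```

```text
clock: 8.0
tool_pos: [0.5893, -0.0337, 0.182]
tool_rot: [-179.8, -40.1, 83.7]
contact_force: [1.2, -4.7, 6.6]
opening: 0.0276
0.02760850130758117 [ 0.0001  0.0392 -0.0001] [1.6 0.1 8. ]
```

Not conclusive about the lock, but it is near centre of play. Open and back off, then look.

```bash
python3 -m crank '[[[-0.5,0,0,0,0,0,0],[0.2,0,0,0,0,0,0],[0.6,0,0,0,0,0,0],[1,0,0,0,0,0,0],[1,0,0,0,0,0,0]]]'
python3 -m crank '[[[1,-0.1,-1.6,1.9,0,0,0],[1,-0.2,-3.2,3.8,0,0,0],[1,-0.3,-4.8,5.7,0,0,0],[1,-0.5,-6.4,7.6,0,0,0],[1,-0.5,-6.4,7.6,0,0,0]]]'
python3 - <<'E'
from h import *
o=r.observe();im=r.camera("wrist");cv2.imwrite("pics/w7.png",cv2.resize(im[130:400,180:380,::-1],None,fx=2,fy=2))
print(o["contact_force"],o["opening"])
hsv=cv2.cvtColor(im,cv2.COLOR_RGB2HSV);m=cv2.inRange(hsv,(5,120,120),(20,255,255))[120:400,220:350];n,l,s,ce=cv2.connectedComponentsWithStats(m)
for i in range(1,n):
    c=ce[i]+[220,120];O,D=wray(c,o["tool_pos"],o["tool_rot"]);print(s[i],c.round(1),(O+D*(.177-O[2])/D[2]).round(4))
E
```

```text
clock: 8.62
tool_pos: [0.5886, -0.0331, 0.1813]
tool_rot: [-179.6, -40.1, 83.7]
contact_force: [0.1, -0.4, 0.4]
opening: 0.0851
clock: 9.25
tool_pos: [0.584, -0.0988, 0.2583]
tool_rot: [-179.8, -40.0, 83.7]
contact_force: [0.4, 0.5, 0.0]
opening: 0.0855
[0.4013996  0.52964281 0.04638933] 0.08551605417161501
[ 37 136   1   9   9] [257. 260.] [ 0.569 -0.076  0.177]
[ 78 137   1   9   9] [298. 261.] [ 0.6    -0.0802  0.177 ]
```

View pics/w7.png

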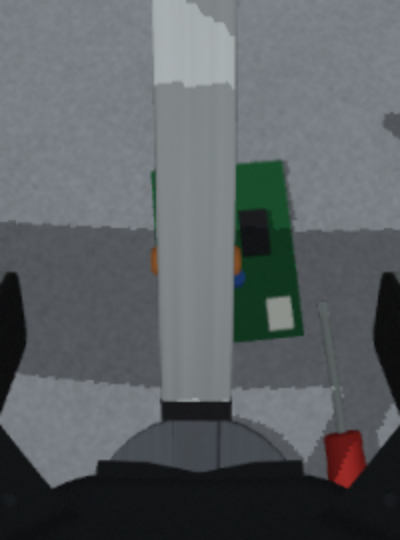

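Run:
```python
from h import *
o=r.observe();F=frame(AZ);n=F[:,2];P0=P+.014*n
O,D=wray((278,330),o["tool_pos"],o["tool_rot"]);X=O+D*((P0-O)@n)/(D@n);print("lower end",(F.T@(X-P)).round(4),o["clock"],np.abs(o["dq"]).max())
r.hand_in()
```

```text
lower end [-0.0006 -0.0546  0.014 ] 9.3 1.325456537377188
the job is handed in; nothing more can be done
```

I slid the lamp sleeve up one hole, to about 40 mm, then opened the gripper, backed clear and handed the job in at about 9.3 s.

**First hole:** With the pads centred on the orange buttons I closed at 40 N. The opening stopped at 27.9 mm, the sleeve's width, so both buttons were flush before I moved the sleeve.

**Slide:** The measured tool travel was about 39.7 mm, then 41.5 mm on a small push up, and 39.2 mm after a small pull back.

**Checks after release:**
- The wrist picture shows both buttons standing out again, at the same place and spacing (about 31 mm) as at the start.
- The contact force was about zero, and the board and screwdriver look unmoved in that picture.

**Not fully settled:**
- The push and pull stayed roughly within the lock's play, and the force was not clearly above friction. The lock therefore rests on the picture rather than on a force stop.
- A rough image measurement put the sleeve's lower end 55 mm below the buttons. I expected about 65 mm, and the same measurement read 99 mm instead of 105 mm at the start. That implies about 44 mm of travel, against about 40 mm from the tool. I put the difference down to measuring error and did not look again.

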